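# Carry a door track with its free-running roller carriage to the work lamp and hold it

### The job

Pick up the spare piece of garage-door track by its upright post and carry it to the work lamp, without touching the roller carriage that runs freely along it and without letting the carriage run into either end of the track. There hold the track about 15 cm above the middle of the lamp's rubber mat, level and with its long side parallel to the lamp, and keep the carriage at the middle of the track, within 2.5 cm, for at least 5 seconds so that it can be inspected. Finish while still holding it like that, and leave everything else on the bench where it is.

Things in the scene. Friction and masses are not known exactly. Their poses are not given: they have to be found in the camera images.
- track: Spare piece of garage-door track: dark steel channel, 310 mm (its y) by 66 mm (its x), 0.32 kg, flat on the bench to the robot's right, yaw within 0.4 rad. Origin: centre of its underside; z up. Floor 3 mm thick; side walls, 3 mm thick, rise to 17 mm, end walls, 5 mm thick, to 25 mm. A white tick on the far side wall marks the middle of its length.
- post_top (a point): Top centre of the track's grip: a light alloy upright square post, 26 x 26 mm, faces parallel to the track's x and y, standing on a flat tab on the robot's side of the track at track x = -62 mm, y = 0. The post reaches from 6 to 80 mm above the track's underside; this point is at 80 mm.
- carriage (a joint): Where the roller carriage stands along the track, in m along the track's y: 0 in the middle, positive towards the track's +y end. It starts at rest between -0.075 and -0.03. Its plate touches the end walls at +0.115 and -0.115; beyond 0.108 either way counts as having run into the end.
- carriage_top (a point): Top centre of the roller carriage, 63 mm above the track's origin at track x = 0: steel plate 44 x 70 mm on four small white wheels, with a block, a stud and a 30 mm white cap on it. Nominally 0.36 kg (up to 30 % more or less); held in the channel, it cannot leave it. It is not to be touched.
- track_mid (a point): Centre of the track's floor, 3 mm above its origin. The carriage runs freely along track y: relative to the track it accelerates by g times the downhill slope minus the track's own acceleration along y (0.01 rad gives about 0.1 m/s2). Friction is slight: 0.003 N plus 0.06 N per m/s; only the end walls stop it.
- lamp: LED work lamp, black, head 210 mm wide, up to 170 mm tall, fixed at the far side of the bench; its rubber mat is part of it. Origin: on the bench under the middle of the mat; the lens is 240 mm from there along its x and shines back along -x (towards the robot at yaw 0); its y runs along its width.
- mat_mid (a point): Middle of the top of the lamp's thin black rubber mat, 120 x 240 mm (lamp x, y), 3 mm thick, on the bench, its middle 240 mm from the lens. The track's underside is to be held 100 to 200 mm above the bench (best 150), its origin over this point within 40 mm, its y parallel to the lamp's y (either way round) within 0.17 rad.
- socket: Bystander, to be left alone: hex drive socket standing upright between the track and the mat, steel, 38 mm diameter, 48 mm tall. Origin: centre of its underside.
- spray_can: Bystander, to be left alone: spray can, 64 mm diameter, 190 mm tall, beyond the track. Origin: centre of its underside.
- bolt_jar: Bystander, to be left alone: glass jar with steel cap, 72 mm diameter, 85 mm tall, to the left of the mat. Origin: centre of its underside.
- tape_roll: Bystander, to be left alone: roll of tape lying flat, 100 mm diameter, 25 mm tall, near the robot. Origin: centre of its underside.
- wrench: Bystander, to be left alone: wrench lying flat, 200 mm long, near the robot on its right. Origin: on it.
- screwdriver: Bystander, to be left alone: screwdriver lying flat, 200 mm long, near the robot. Origin: on it.
- parts_bin: Bystander, to be left alone: small open plastic bin 130 x 100 x 50 mm, near the robot on its left. Origin: centre of its underside.

How it is judged:
By the outcome, as a careful person would: the job done as asked, in the order asked, and still so for the second after the job is handed in, while the arm keeps its last pose, push and grip.
It also fails if it takes over 64 s, if anything falls off the work surface, if the arm or the gripper's body presses on something with over 40 N, if the wrist force passes 120 N, or if a joint passes its speed limit or range.

### The arm

A 6-joint arm with a two-finger parallel gripper is mounted at the origin on the work surface. World frame = base frame: x ahead of the robot, y to its left, z up, the work surface at z = 0. Lengths are in m, angles in rad, forces in N, time in s.
With the tool pointing down it reaches from about 0.375 to 0.9 m from the base axis. Payload 3.1 kg.
Tool frame: the origin (TCP) lies midway between the tips of the shut fingers; the grasp point (between the pads) lies 19 mm behind it; z points along the fingers, y is the line along which they close (so a half turn about z gives the same grasp; the last joint's range is limited). The gripper opens to 87 mm and grips with 3 to 60 N. Pads are 19 mm wide; open, the fingers measure 117 mm over their backs; the gripper's body (75 mm by 190 mm) begins 51 mm behind the grasp point.
Start: joints at [1.111, 0.527, 1.433, -0, 1.181, -0.178], TCP at [0.173, 0.601, 0.223] pointing down, gripper open.
Joint ranges: [-3.08, 3.08], [-0.75, 2.2], [0.22, 2.44], [-1.43, 4.57], [0, 2.65], [-2.85, 2.85]. Speed limits (rad/s): [2.79, 2.79, 3.14, 3.14, 3.14, 3.14].

### API

Orientations are given as a unit quaternion [x, y, z, w].
In Python, from rig import robot gives the robot as it stands.
- The arm moves only by the shell command python3 -m jog 'ROWS' [FORCE]. ROWS is a JSON object of lists of equal length, an entry for each row: "dp": the shift along the tool's x, y, z in mm, a list of three; "delta_rot": the turn, a rotation vector about the tool's x, y, z in rad, a list of three; "gripper": the opening, from -1 (shut) to 1 (fully open). A call has 1 to 12 rows; each row is the pose to reach, as a shift and turn from the pose commanded when the call began, along the tool's axes at that moment; what a row does not reach only later rows make up. A row lasts 1/10 s, in which the tool goes at most 50 mm and 8.59 degrees, less where a joint would pass 70% of its speed; a pose out of reach is approached as far as the arm can. A call with a gripper value outside its range is refused whole. The fingers move at their own pace and stop on an object; FORCE is the grip in N (left out, the last holds). Time passes only in rows, so rows that repeat a pose let the fingers close. It gives the time, the measured TCP pose, the force, the opening and the grip force at its end, in the units of the state.
- robot.get_obs(): the state, without advancing time (a new reading comes with each control period).
- robot.camera(name): name is "scene" or "top" or "wrist"; returns the picture (400x640x3 uint8, red, green, blue); there is no depth.
- robot.camera_model(name): a dict with "fx", "fy", "cx", "cy" (pixels), "xyz" and "orientation" of the camera in the world; the wrist camera has in their place "T_tool_cam" (4x4, takes a point from camera to tool coordinates, whose origin is the TCP and whose axes are the flange's). Camera axes: x right, y down, z forward; pixel columns grow to the right and rows downward; lengths in m; the calibration is good to about 2 mm. The wrist camera is an equidistant fisheye: a pixel r from the principal point sees the ray r / f radians off the axis. A picture is of the moment at which its call begins: read the wrist's pose just before it. camera_model takes no time and is no camera call.
- robot.hand_in(): hands the job in; it is judged then, once.
Trained networks look in the newest picture that a camera, given by its name, has taken for a name from the list of things; names that differ only in an ending like _2 or _b are one class to them, and where a whole thing is asked for, a point or a joint stands for the part that bears it (a point fixed in the world has none). Each returns a list of dicts, best first, with "score" (0 to 1); they miss things now and then, are a little off and sometimes report something else, mostly with a low value. They report only what shows in the picture. A call takes as long as a camera call.
- robot.search_frame(name, camera): "rect" ([left, top, right, bottom] in pixels, round what is visible of it).
The state is a dict: "time": time; "q": joint angles; "joint_velocities": joint speeds; "joint_torque": joint torques, N m; "position": TCP position; "tool_rot": TCP orientation; "ft_force": force on the tool from outside, world axes, zero at the start; "moment": the same for the moment, N m; "grip_width": finger opening in m; "grip_force": force on a finger pad.
Only numpy, scipy, OpenCV 4.12 (cv2) and the standard library are available. Lean on these libraries where they do the work, as an engineer would, in place of code of your own. Each camera call takes 0.05 s, during which the arm holds its last target. There are 200 camera calls.

## Working session

There is one attempt and no reset: what is moved stays moved. The work goes in short steps, Python scripts to look and compute and a shell command to move; the robot and the scene stay as the last step left them, time stands still between calls to the robot, and variables do not carry over. Pictures are saved under pics/ and viewed, at most 10 in all, crops included, and the job is handed in when it is done.

```bash
ls; mkdir -p pics
python3 - <<'E'
from rig import robot
import cv2
o=robot.get_obs(); print(o['time'],o['position'],o['tool_rot'])
for c in('scene','top'):
    im=robot.camera(c); cv2.imwrite(f'pics/{c}0.png',im[:,:,::-1]); print(c,robot.camera_model(c))
    for n in('track','post_top','carriage','carriage_top','lamp','mat_mid','socket','spray_can'):
        try: print(n,[(r['rect'],round(r['score'],2)) for r in robot.search_frame(n,c)[:2]])
        except Exception as e: print(n,e)
print(robot.camera_model('wrist'))
E
```

```text
pics
0.0 [0.17285481 0.59987637 0.22159498] [ 1.39927504e-01  9.90161184e-01 -1.00966961e-03 -3.23214375e-04]
scene {'fx': 489.359408357932, 'fy': 489.359408357932, 'cx': 322.37027625953056, 'cy': 198.91067061379573, 'xyz': array([ 1.13857416, -0.60801732,  1.12103475]), 'orientation': array([ 0.88020338,  0.32622879, -0.120371  , -0.32299785])}
track [([155.7, 265.0, 277.1, 341.9], 0.71), ([177.1, 295.1, 211.1, 330.7], 0.19)]
post_top [([154.8, 265.6, 279.8, 344.0], 0.65)]
carriage [([178.5, 295.2, 216.1, 330.7], 0.59)]
carriage_top [([175.9, 297.2, 210.3, 329.6], 0.91), ([303.0, 112.5, 355.9, 150.5], 0.42)]
lamp [([320.0, 161.3, 465.1, 259.5], 0.72), ([243.2, 172.4, 299.9, 198.1], 0.71)]
mat_mid [([317.5, 161.1, 464.9, 259.2], 0.66)]
socket [([323.3, 242.8, 338.8, 263.9], 0.68)]
spray_can [([303.3, 111.6, 354.3, 151.1], 0.67), ([345.6, 232.4, 373.6, 293.4], 0.65)]
top {'fx': 454.2632805012197, 'fy': 454.2632805012197, 'cx': 319.5459858363717, 'cy': 207.96276128631484, 'xyz': array([0.26388834, 0.06727866, 1.60100989]), 'orientation': array([ 0.70899576, -0.69928558,  0.06898896, -0.05970931])}
track [([383.0, 192.0, 471.6, 233.7], 0.69)]
post_top [([381.7, 192.0, 471.0, 234.2], 0.56)]
carriage [([430.8, 208.1, 453.8, 225.8], 0.88)]
carriage_top [([432.7, 208.2, 455.3, 230.2], 0.82)]
lamp [([231.4, 105.4, 314.0, 224.8], 0.74)]
mat_mid [([229.7, 109.6, 318.4, 225.4], 0.97)]
socket [([335.8, 169.4, 349.6, 180.7], 0.5)]
spray_can [([339.5, 122.6, 362.0, 157.1], 0.6)]
{'fx': 309.70691628693146, 'fy': 309.70691628693146, 'cx': 319.98659495887284, 'cy': 202.05644333656141, 'T_tool_cam': array([[ 4.97728589e-04, -9.67800418e-01, -2.51718300e-01,
         6.80613600e-02],
       [ 9.99999854e-01,  5.34296189e-04, -7.69255100e-05,
         7.57314623e-04],
       [ 2.08940669e-04, -2.51718225e-01,  9.67800543e-01,
        -1.61551139e-01],
       [ 0.00000000e+00,  0.00000000e+00,  0.00000000e+00,
         1.00000000e+00]])}
```

Run:
```python
import cv2
a=cv2.imread('pics/top0.png')[90:240,220:480]; cv2.imwrite('pics/t1.png',cv2.resize(a,None,fx=3,fy=3,interpolation=cv2.INTER_CUBIC))
a=cv2.imread('pics/scene0.png')[150:350,140:480-70]; cv2.imwrite('pics/s1.png',cv2.resize(a,None,fx=2.9,fy=2.9,interpolation=cv2.INTER_CUBIC))
```

```text
(no output)
```

View pics/t1.png

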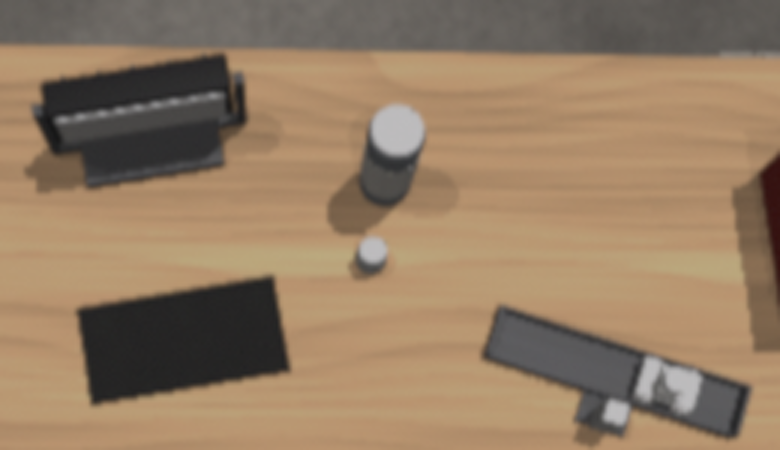

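View pics/s1.png

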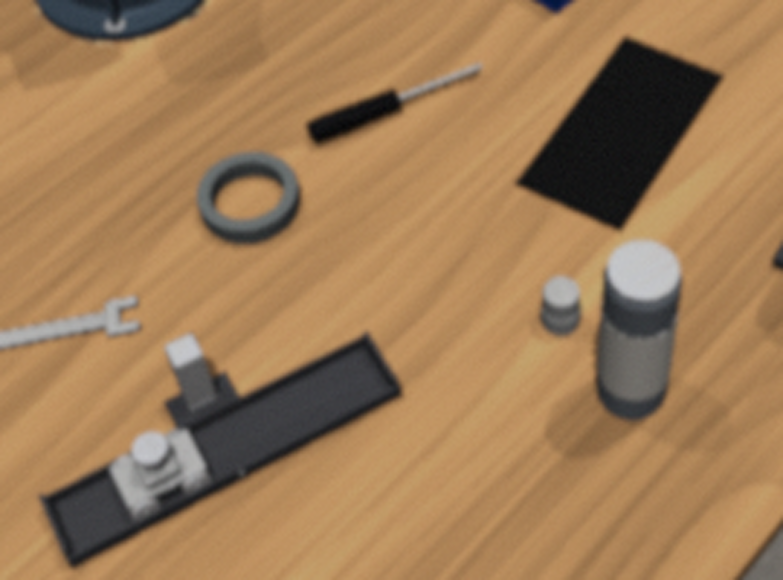

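The top crop shows the track (rim corners about (500,307), (750,385), (733,437), (484,357)) with its post at (616,413), the mat at lower left and the socket and can between. The scene crop shows the post top at (185,349), the far-wall tick at (240,472) and the carriage on the tick's −y side.

```bash
cat > h.py <<'E'
import numpy as np, cv2
from scipy.spatial.transform import Rotation as R
from scipy.optimize import least_squares
from rig import robot
def ray(c,u,v):
    m=robot.camera_model(c); d=np.array([(u-m['cx'])/m['fx'],(v-m['cy'])/m['fy'],1])
    return m['xyz'],R.from_quat(m['orientation']).apply(d)
def proj(c,P):
    m=robot.camera_model(c); p=R.from_quat(m['orientation']).inv().apply(np.atleast_2d(P)-m['xyz'])
    return np.c_[m['fx']*p[:,0]/p[:,2]+m['cx'],m['fy']*p[:,1]/p[:,2]+m['cy']]
def rz(y): return R.from_euler('z',y)
def wray(obs,uv):
    """ray in tool frame from wrist pixel"""
    m=robot.camera_model('wrist'); x=(uv[0]-m['cx'])/m['fx'];y=(uv[1]-m['cy'])/m['fy'];r=np.hypot(x,y)+1e-12
    d=np.array([x/r*np.sin(r),y/r*np.sin(r),np.cos(r)]);T=m['T_tool_cam'];return T[:3,3],T[:3,:3]@d
def wproj(Pt):
    m=robot.camera_model('wrist');T=np.linalg.inv(m['T_tool_cam']);p=np.atleast_2d(Pt)@T[:3,:3].T+T[:3,3]
    rr=np.hypot(p[:,0],p[:,1]);a=np.arctan2(rr,p[:,2]);return np.c_[m['cx']+m['fx']*a*p[:,0]/rr,m['cy']+m['fy']*a*p[:,1]/rr]
E
python3 - <<'E'
from h import *
t=lambda L:np.array(L)/3+[220,90]; s=lambda L:np.array(L)/2.9+[140,150]
tt=t([(500,307),(750,385),(733,437),(484,357),(616,413)]);ss=s([(367,335),(401,388),(73,565),(43,497),(185,349)])
# local pts: far/left(+y)=(+x,+y) ...
L=np.array([[.033,.155,.025],[.033,-.155,.025],[-.033,-.155,.025],[-.033,.155,.025],[-.062,0,.08]])
order=[3,0,1,2,4] # scene list: near+y, far+y, far-y, near-y
def f(p):
    P=rz(p[2]).apply(L)+[p[0],p[1],p[3]]
    return np.r_[(proj('top',P)-tt).ravel(),(proj('scene',P[order])-ss).ravel()]
r=least_squares(f,[.35,-.3,-.3,0],loss='soft_l1');print('track',r.x,np.round(f(r.x),1))
def tri(pt,ps):
    A=[];b=[]
    for c,p in(('top',pt),('scene',ps)):
        o,d=ray(c,*p);d/=np.linalg.norm(d);M=np.eye(3)-np.outer(d,d);A.append(M);b.append(M@o)
    return np.linalg.lstsq(np.vstack(A),np.hstack(b),rcond=None)[0]
print('post tri',tri(tt[4],ss[4]), rz(r.x[2]).apply(L[4])+[r.x[0],r.x[1],r.x[3]])
# mat: top order +x+y,(+x,-y),(-x,-y),(-x,+y)
mt=t([(78,310),(273,277),(290,371),(92,404)]);ms=s([(721,75),(620,228),(518,183),(627,38)])
M=np.array([[.06,.12,.003],[.06,-.12,.003],[-.06,-.12,.003],[-.06,.12,.003]])
def g(p):
    P=rz(p[2]).apply(M)+[p[0],p[1],p[3]]
    return np.r_[(proj('top',P)-mt).ravel(),(proj('scene',P)-ms).ravel()]
r2=least_squares(g,[.4,.3,.2,0],loss='soft_l1');print('mat',r2.x,np.round(g(r2.x),1))
print('socket',tri((342.7,174),(330,248)))
p=robot.get_obs();print(R.from_quat(p['tool_rot']).as_matrix().round(3))
E
```

```text
track [ 0.54445658 -0.32612852 -0.30322306 -0.01564884] [-1.2 -1.1 -1.4 -0.5 -0.4 -0.4 -1.1 -0.6 -2.  -0.4 -0.8 -0.2 -0.7 -0.2
 -2.1 -1.  -1.2  0.7 -0.2  2.5]
post tri [ 0.48452999 -0.30852105  0.07539627] [ 0.48528508 -0.30761546  0.06435116]
mat [ 0.57654888  0.1890949   0.18873052 -0.00341702] [-1.3 -1.2 -0.6 -1.3 -0.5 -0.5 -1.  -0.  -0.2  0.3 -0.9  1.  -2.   0.2
 -1.8 -0.5]
socket [ 0.67178534 -0.03305737  0.04853892]
[[-0.961  0.277  0.   ]
 [ 0.277  0.961  0.   ]
 [-0.     0.    -1.   ]]
```

```bash
python3 -m jog '{"dp":[[-425,-294,0],[-425,-294,0],[-425,-294,0],[-425,-294,0],[-425,-294,0],[-425,-294,0],[-425,-294,0],[-425,-294,0],[-425,-294,0],[-425,-294,0],[-425,-294,0],[-425,-294,0]],"delta_rot":[[0,0,0.8],[0,0,0.8],[0,0,0.8],[0,0,0.8],[0,0,0.8],[0,0,0.8],[0,0,0.8],[0,0,0.8],[0,0,0.8],[0,0,0.8],[0,0,0.8],[0,0,0.8]],"gripper":[0.1,0.1,0.1,0.1,0.1,0.1,0.1,0.1,0.1,0.1,0.1,0.1]}'
python3 - <<'E'
from h import *
o=robot.get_obs();r=R.from_quat(o['tool_rot']).inv();print(o['time'],o['position'],o['grip_width'],R.from_quat(o['tool_rot']).as_matrix().round(3))
print(r.apply(np.array([.497,-.27,.235])-o['position']), 'carefully tilt')
E
```

```text
time: 2.1
position: [0.502, 0.1984, 0.2226]
tool_rot: [0.516, 0.856, 0.0, 0.0]
ft_force: [-0.6, 1.3, -0.7]
grip_width: 0.0477
grip_force: 0.0
2.1 [0.5019501  0.19836482 0.22260157] 0.04773537184823897 [[-0.467  0.884  0.001]
 [ 0.884  0.467  0.   ]
 [-0.     0.001 -1.   ]]
[-0.41189429 -0.22300603 -0.01245919] carefully tilt
```

```bash
python3 -m jog '{"dp":[[-439,-251,0],[-439,-251,0],[-439,-251,0],[-439,-251,0],[-439,-251,0],[-439,-251,0],[-439,-251,0],[-439,-251,0],[-439,-251,0],[-439,-251,0],[-439,-251,0],[-439,-251,0]],"delta_rot":[[0,0,0.79],[0,0,0.79],[0,0,0.79],[0,0,0.79],[0,0,0.79],[0,0,0.79],[0,0,0.79],[0,0,0.79],[0,0,0.79],[0,0,0.79],[0,0,0.79],[0,0,0.79]],"gripper":[0.1,0.1,0.1,0.1,0.1,0.1,0.1,0.1,0.1,0.1,0.1,0.1]}'
python3 - <<'E'
from h import *
o=robot.get_obs();im=robot.camera('wrist');cv2.imwrite('pics/w1.png',im[:,:,::-1]);print(o['position'],o['tool_rot'])
for n in('post_top','carriage_top','carriage','track'):print(n,[(r['rect'],round(r['score'],2)) for r in robot.search_frame(n,'wrist')[:2]])
E
```

```text
time: 3.3
position: [0.4852, -0.3046, 0.2222]
tool_rot: [0.805, 0.593, 0.0, -0.001]
ft_force: [0.0, 1.8, 0.5]
grip_width: 0.0479
grip_force: 0.0
[ 0.48522568 -0.30461536  0.22221706] [ 8.05149710e-01  5.93071082e-01  2.96604486e-04 -7.40423009e-04]
post_top [([310.5, 56.2, 401.6, 297.4], 0.65)]
carriage_top [([348.0, 201.8, 393.7, 252.7], 0.8)]
carriage [([347.8, 201.5, 392.0, 255.7], 0.87)]
track [([310.6, 54.0, 403.2, 297.8], 0.72), ([347.4, 203.0, 394.5, 255.6], 0.51)]
```

View pics/w1.png

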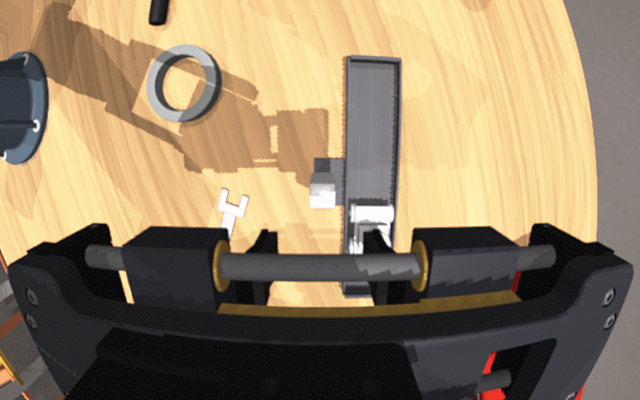

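Wrist view: the track stands upright in the image (+y end at row 58), carriage at about (372,225), post near (322,195), gripper body hiding rows below ~235.

Run:
```python
from h import *
for s in(-.1,-.05,0,.05,.1):print(s,wproj([[s,.062,-.017],[s,.062,.043-.003]]).round(0).tolist())
a=cv2.imread('pics/w1.png')[40:310,290:420];cv2.imwrite('pics/w1c.png',cv2.resize(a,None,fx=2.2*2,fy=2.2,interpolation=cv2.INTER_CUBIC))
```

```text
-0.1 [[409.0, 386.0], [393.0, 337.0]]
-0.05 [[421.0, 332.0], [401.0, 287.0]]
0 [[434.0, 259.0], [407.0, 225.0]]
0.05 [[444.0, 166.0], [412.0, 154.0]]
0.1 [[447.0, 66.0], [413.0, 80.0]]
```

View pics/w1c.png

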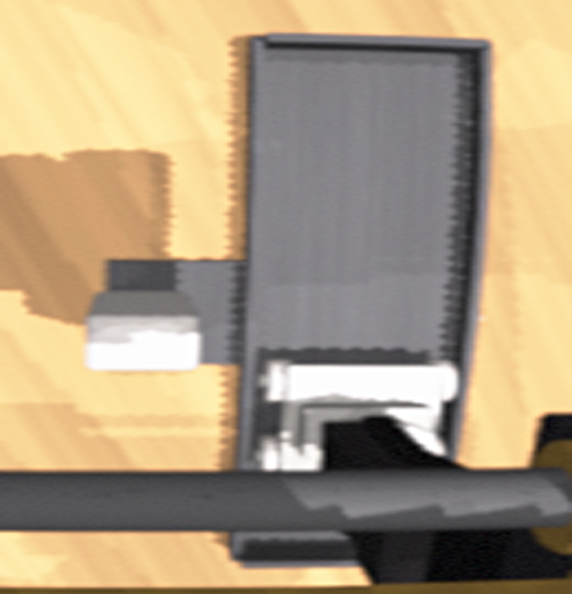

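The crop shows post top (white) centred at (142,343), top-end corners (252,40) and (490,42), bottom-left corner (232,562); the bar hides the carriage cap. I will track the carriage with the scene camera instead.

Run:
```python
from h import *
pos=np.array([ 0.48522568,-0.30461536,0.22221706]);Rt=R.from_quat([ 8.05149710e-01,5.93071082e-01,2.96604486e-04,-7.40423009e-04])
w=np.array([(252,40),(490,42),(232,562),(142,343)])/[4.4,2.2]+[290,40]
for z in(.075,.08):
    o,d=wray(0,w[3]);o=Rt.apply(o)+pos;d=Rt.apply(d);print('post@z',z,o+d*(z-o[2])/d[2])
t=lambda L:np.array(L)/3+[220,90]; s=lambda L:np.array(L)/2.9+[140,150]
tt=t([(500,307),(750,385),(733,437),(484,357),(616,413)]);ss=s([(367,335),(401,388),(73,565),(43,497),(185,349)])
L=np.array([[.033,.155,.025],[.033,-.155,.025],[-.033,-.155,.025],[-.033,.155,.025],[-.062,0,.08]])
order=[3,0,1,2,4];wo=[3,0,2,4]
def f(p,fw=1):
    P=rz(p[2]).apply(L)+[p[0],p[1],p[3]]
    return np.r_[(wproj(Rt.inv().apply(P[wo]-pos))-w).ravel(),fw*(proj('top',P)-tt).ravel(),fw*(proj('scene',P[order])-ss).ravel()]
for fw in(.0,.5,1):
    r=least_squares(f,[.54,-.32,-.3,0],args=(fw,),loss='soft_l1');p=r.x;print(fw,p.round(4),'post',rz(p[2]).apply(L[4])+[p[0],p[1],p[3]],np.round(f(p,1),1))
```

```text
post@z 0.075 [ 0.4865294  -0.30958323  0.075     ]
post@z 0.08 [ 0.48684687 -0.30843889  0.08      ]
0.0 [ 0.5457 -0.329  -0.3013 -0.0102] post [ 0.48652937 -0.31056181  0.06979582] [-0.3 -0.8 -0.   1.2  0.1  0.3  0.2 -0.3 -0.2 -1.7 -0.1 -1.2  0.9 -1.
 -0.1 -1.2 -0.7 -0.9 -1.4 -0.5 -1.3 -0.4 -3.2 -0.6 -2.4  1.  -1.2  2.4]
0.5 [ 0.5458 -0.3287 -0.3015 -0.0104] post [ 0.48657145 -0.31027094  0.06963216] [-0.3 -1.  -0.1  1.  -0.   0.   0.2 -0.6 -0.3 -1.7 -0.2 -1.2  0.8 -1.
 -0.2 -1.2 -0.8 -0.9 -1.3 -0.5 -1.2 -0.4 -3.1 -0.7 -2.2  0.9 -1.   2.4]
1 [ 0.5458 -0.3284 -0.3027 -0.011 ] post [ 0.48659079 -0.30993329  0.06900861] [-0.3 -1.1 -0.1  0.9 -0.2 -0.4  0.1 -1.  -0.4 -1.7 -0.3 -1.1  0.7 -0.9
 -0.3 -1.2 -1.  -0.9 -1.2 -0.4 -1.1 -0.3 -3.  -0.7 -2.1  0.9 -0.9  2.4]
```

```bash
python3 -m jog '{"dp":[[-3,2,40],[-3,2,80],[-3,2,110],[-3,2,120],[-3,2,120],[-3,2,120]],"delta_rot":[[0,0,0],[0,0,0],[0,0,0],[0,0,0],[0,0,0],[0,0,0]],"gripper":[0.1,0.1,0.1,0.1,0.1,0.1]}'
python3 - <<'E'
from h import *
o=robot.get_obs();Rt=R.from_quat(o['tool_rot']);print(o['position'],Rt.as_matrix().round(4))
print('to go',Rt.inv().apply(np.array([.4867,-.3088,.041])-o['position'])*1000)
im=robot.camera('wrist');cv2.imwrite('pics/w2.png',im[:,:,::-1])
E
```

```text
time: 4.15
position: [0.4872, -0.3089, 0.1038]
tool_rot: [0.805, 0.594, 0.0, 0.001]
ft_force: [0.4, -0.1, -0.4]
grip_width: 0.0482
grip_force: 0.0
[ 0.48717418 -0.30886499  0.10378584] [[ 2.948e-01  9.556e-01  1.600e-03]
 [ 9.556e-01 -2.948e-01 -1.500e-03]
 [-9.000e-04  2.000e-03 -1.000e+00]]
to go [-1.94881982e-02 -5.97663581e-01  6.27848140e+01]
```

View pics/w2.png

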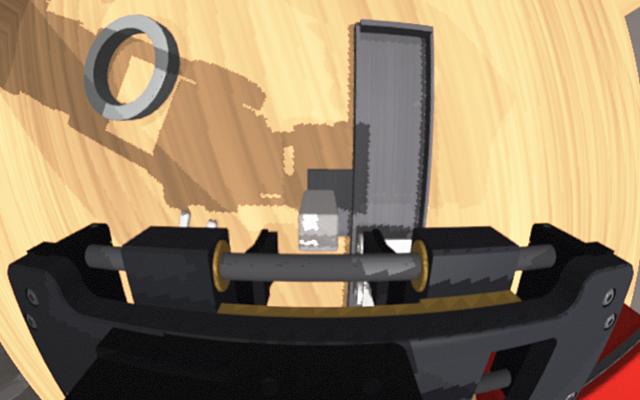

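The post (319,235) sits midway between the fingertips (265 and 370), with the carriage beside but clear of the right finger. Descend and close.

```bash
cat > track.py <<'E'
import sys
from h import *
# scene-based measurement of carriage s; track pose from tool pose (offset TCP->track origin set in off)
def pose(o):
    Rt=R.from_quat(o['tool_rot']);M=Rt.as_matrix();X,Y,Z=M[:,1],M[:,0],-M[:,2]
    return np.array(o['position'])+.062*X-.041*Z,X,Y,Z
def white(im,o):
    """bright cap near predicted line; returns s by matching pixel to the s-line of cap top centre"""
    O,X,Y,Z=pose(o)
    S=np.linspace(-.125,.125,251);L=proj('scene',O+S[:,None]*Y+.058*Z)
    return S,L
def measure(n=4,save=None,verbose=False):
    T=[];Q=[]
    for i in range(n):
        o=robot.get_obs();im=robot.camera('scene');r=robot.search_frame('carriage_top','scene')
        S,L=white(im,o);best=None
        for d in r:
            a,b,c,e=d['rect'];u=np.array([(a+c)/2,(b+e)/2]);k=np.argmin(np.hypot(*(L-u).T));D=np.hypot(*(L[k]-u))
            if D<20 and d['score']>.2: best=S[k];break
        if verbose: print(o['time'],[(np.round(d['rect'],0).tolist(),round(d['score'],2)) for d in r[:2]],best)
        if best is not None:T.append(o['time']);Q.append(best)
    if save:cv2.imwrite(save,im[:,:,::-1])
    return np.array(T),np.array(Q)
E
python3 -m jog '{"dp":[[0,-0.5,20],[0,-0.5,40],[0,-0.5,55],[0,-0.5,62],[0,-0.5,62],[0,-0.5,62],[0,-0.5,62],[0,-0.5,62],[0,-0.5,62],[0,-0.5,62],[0,-0.5,62]],"delta_rot":[[0,0,0],[0,0,0],[0,0,0],[0,0,0],[0,0,0],[0,0,0],[0,0,0],[0,0,0],[0,0,0],[0,0,0],[0,0,0]],"gripper":[0.1,0.1,0.1,0.1,0.1,0.1,-0.1,-0.3,-0.5,-0.6,-0.6]}' 60
python3 - <<'E'
from track import *
T,Q=measure(3,'pics/s2.png',True);o=robot.get_obs();print(o['position'],o['grip_width'],o['grip_force'],o['ft_force'],R.from_quat(o['tool_rot']).as_matrix().round(4))
O,X,Y,Z=pose(o);print(O,np.arctan2(-Y[0],Y[1]))
im=cv2.imread('pics/s2.png')
for s in(-.155,0,.155):
  u=proj('scene',O+s*Y+.033*X+(.025 if s else .017)*Z)[0];print(u);cv2.circle(im,tuple(int(v) for v in u.round()),1,(0,0,255),-1)
u=proj('scene',O-.05*Y+.063*Z)[0];cv2.circle(im,tuple(int(v) for v in u.round()),1,(0,255,0),-1)
a=im[240:360,140:300];cv2.imwrite('pics/s2c.png',cv2.resize(a,None,fx=5,fy=5,interpolation=cv2.INTER_NEAREST))
E
```

```text
time: 5.3
position: [0.486, -0.3087, 0.0409]
tool_rot: [0.805, 0.593, 0.0, 0.0]
ft_force: [0.5, 0.7, 2.4]
grip_width: 0.0253
grip_force: 60.0
5.3 [([177.0, 299.0, 214.0, 330.0], 0.91)] -0.061
5.4 [([177.0, 298.0, 211.0, 328.0], 0.69)] -0.063
5.5 [([177.0, 300.0, 211.0, 329.0], 0.66)] -0.063
[ 0.48596539 -0.30870296  0.04091568] 0.025359231878142333 59.99378222040832 [0.50248711 0.32338851 4.94799339] [[ 2.958e-01  9.553e-01  6.000e-04]
 [ 9.553e-01 -2.958e-01 -4.000e-04]
 [-2.000e-04  7.000e-04 -1.000e+00]]
[ 5.45215727e-01 -3.27056815e-01 -4.20273026e-05] -0.30026011717379536
[161.40913307 341.67587074]
[222.30212528 311.39865487]
[277.07146309 280.74213014]
```

View pics/s2c.png

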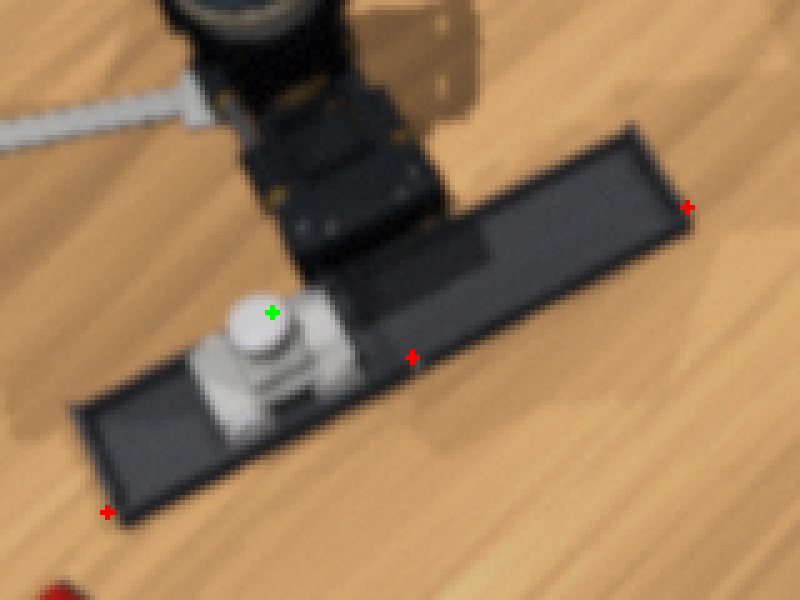

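The scene view shows the whole track with the carriage cap at about (192,304), i.e. s≈−0.06; the projected rim is off by about (2,3) px, which I correct for. Lift with a slight tilt toward +y.

```bash
cat > track.py <<'E'
from h import *
OFF=np.array([1.9,3.0])
def pose(o):
    M=R.from_quat(o['tool_rot']).as_matrix();X,Y,Z=M[:,1],M[:,0],-M[:,2]
    return np.array(o['position'])+.062*X-.041*Z,X,Y,Z
def pj(P): return proj('scene',P)+OFF
def seen(im,o,bias=0.):
    O,X,Y,Z=pose(o);a=im.astype(int);m=((a[...,0]-a[...,2]<38)&(a[...,1]>115)).astype(np.uint8)
    pl=np.zeros(m.shape,np.uint8);c=[O+s*Y+x*X+z*Z for s in(-.15,.15) for x in(-.03,.03) for z in(.003,.066)]
    cv2.fillConvexPoly(pl,cv2.convexHull(pj(np.array(c)).round().astype(np.int32)),1);m&=pl
    n,lab,st,cen=cv2.connectedComponentsWithStats(m);
    if n<2:return None
    k=1+np.argmax(st[1:,4]);S=np.linspace(-.13,.13,521);L=pj(O+S[:,None]*Y+.035*Z)
    d=L[-1]-L[0];return S[0]+.26*((cen[k]-L[0])@d)/(d@d)-bias,st[k,4],cen[k]
BIAS=0.
def report(n=4,save=None,goal=None):
    T=[];Q=[];A=[]
    for i in range(n):
        o=robot.get_obs();im=robot.camera('scene');r=seen(im,o,BIAS)
        if r: T.append(o['time']);Q.append(r[0]);A.append(int(r[1]))
    if save:cv2.imwrite(save,im[:,:,::-1])
    o=robot.get_obs();O,X,Y,Z=pose(o);p=np.polyfit(np.array(T)-o['time'],Q,1)
    print(f"t {o['time']:.2f} s {p[1]*1000:.1f} mm v {p[0]*1000:.1f} mm/s  S",np.round(np.array(Q)*1000,1),'area',A)
    print('slope(+y down) %.4f roll %.4f yaw %.4f'%(-Y[2],X[2],np.arctan2(-Y[0],Y[1])),'O',O.round(4),'grip',round(o['grip_width'],4),'F',np.round(o['ft_force'],1))
    if goal is not None:
        g=np.array(goal);d=g[:3]-O;print('to goal along tool x(y_tr) %.0f y(x_tr) %.0f z %.0f yaw %.3f'%(d@Y*1000,d@X*1000,-d[2]*1000,g[3]-np.arctan2(-Y[0],Y[1])))
GOAL=[.5765,.189,.150,.189]
E
python3 - <<'E'
import track;from track import *
im=cv2.imread('pics/s2.png');raw=cv2.imread('pics/s2.png')[:,:,::-1]
print(seen(raw,robot.get_obs()))
E
python3 -m jog '{"dp":[[0,0,-5],[0,0,-12],[0,0,-20],[0,0,-27],[0,0,-30]],"delta_rot":[[0,-0.004,0],[0,-0.008,0],[0,-0.01,0],[0,-0.01,0],[0,-0.01,0]],"gripper":[-0.6,-0.6,-0.6,-0.6,-0.6]}'
python3 -c "
from track import *
report(4,'pics/s3.png',GOAL)"
```

```text
(np.float64(-0.05750078398157957), np.int32(561), array([193.4456328 , 310.85204991]))
time: 6.1
position: [0.486, -0.3087, 0.0714]
tool_rot: [0.805, 0.594, -0.004, 0.003]
ft_force: [0.3, -0.7, -6.5]
grip_width: 0.0259
grip_force: 60.0
t 6.30 s -50.3 mm v 21.8 mm/s  S [-54.8 -53.3 -52.5 -51.4] area [563, 570, 555, 560]
slope(+y down) 0.0099 roll -0.0002 yaw -0.3000 O [ 0.5447 -0.3272  0.0295] grip 0.0257 F [-0.1  0.2 -5.7]
to goal along tool x(y_tr) 501 y(x_tr) -122 z -120 yaw 0.489
```

```bash
cat > plan.py <<'E'
import sys,json
from track import *
def quintic(T,x0,v0,a0,x1):
    A=np.array([[T**3,T**4,T**5],[3*T**2,4*T**3,5*T**4],[6*T,12*T**2,20*T**3]])
    c=np.linalg.solve(A,[x1-x0-v0*T-a0*T*T/2,-v0-a0*T,-a0]);P=np.polynomial.Polynomial([x0,v0,a0/2,*c]);return P
def plan(s,v,frac,T,end=GOAL,s1=0.,bias=0.,a0=None):
    """frac of the way to GOAL in T s, carriage s,v -> s1 at rest; bias = slope felt beyond the measured one"""
    o=robot.get_obs();O,X,Y,Z=pose(o);g=np.array(end);y0=np.arctan2(-Y[0],Y[1]);sl0=-Y[2]
    if a0 is None:a0=9.81*(sl0+bias)-.008*np.sign(v)
    S=quintic(T,s,v,a0,s1);U=quintic(T,0,0,0,frac);b=(np.array(o['position']),R.from_quat(o['tool_rot']));n=int(round(T*10));calls=[]
    for i in range(1,n+1):
        t=i*.1;u=U(t);yw=y0+(g[3]-y0)*u;Oc=O+(g[:3]-O)*u
        Yc=np.array([-np.sin(yw),np.cos(yw),0]);a=(g[:3]-O)@Yc*U.deriv(2)(t)
        vs=S.deriv()(t);sl=(S.deriv(2)(t)+a+.008*np.tanh(vs/.003)+.167*vs)/9.81-bias
        if i==n: sl=-bias
        Yt=np.array([Yc[0]*np.cos(sl),Yc[1]*np.cos(sl),-np.sin(sl)]);Xt=np.array([np.cos(yw),np.sin(yw),0]);Zt=np.cross(Xt,Yt)
        Rt=R.from_matrix(np.c_[Yt,Xt,-Zt]);p=Oc-.062*Xt+.041*Zt
        if (i-1)%12==0: calls.append({"dp":[],"delta_rot":[],"gripper":[]})
        calls[-1]["dp"].append((b[1].inv().apply(p-b[0])*1000).round().astype(int).tolist())
        calls[-1]["delta_rot"].append((b[1].inv()*Rt).as_rotvec().round(3).tolist());calls[-1]["gripper"].append(-.6)
        if i%12==0:b=(p,Rt)
    tt=np.linspace(0,T,50);print('s range',S(tt).min(),S(tt).max())
    for c in calls:print(json.dumps(c).replace(' ',''))
E
python3 -c "
from plan import *
plan(-.0503,.0218,.33,2.4)"
```

```text
s range -0.0503 -1.5959455978986625e-16
{"dp":[[0,0,0],[1,0,0],[3,-1,-1],[6,-1,-1],[10,-3,-3],[16,-4,-4],[24,-6,-6],[33,-8,-9],[43,-11,-11],[54,-14,-14],[65,-17,-17],[77,-20,-21]],"delta_rot":[[-0.0,-0.005,-0.0],[-0.0,-0.007,-0.001],[-0.0,-0.009,-0.003],[-0.0,-0.009,-0.006],[-0.0,-0.008,-0.01],[-0.0,-0.007,-0.017],[-0.0,-0.005,-0.025],[-0.001,-0.002,-0.034],[-0.001,0.001,-0.044],[-0.001,0.005,-0.056],[-0.001,0.009,-0.068],[-0.0,0.012,-0.081]],"gripper":[-0.6,-0.6,-0.6,-0.6,-0.6,-0.6,-0.6,-0.6,-0.6,-0.6,-0.6,-0.6]}
{"dp":[[12,-2,-3],[24,-4,-6],[35,-6,-9],[46,-8,-11],[55,-9,-14],[62,-10,-16],[68,-11,-17],[73,-12,-18],[76,-13,-19],[78,-13,-19],[79,-13,-20],[79,-13,-20]],"delta_rot":[[0.0,0.004,-0.013],[0.0,0.007,-0.025],[0.0,0.01,-0.036],[0.0,0.013,-0.047],[0.001,0.015,-0.056],[0.001,0.016,-0.064],[0.001,0.016,-0.07],[0.001,0.015,-0.075],[0.001,0.013,-0.078],[0.001,0.009,-0.08],[0.0,0.004,-0.081],[0.0,-0.002,-0.081]],"gripper":[-0.6,-0.6,-0.6,-0.6,-0.6,-0.6,-0.6,-0.6,-0.6,-0.6,-0.6,-0.6]}
```

```bash
sed -i "s/^GOAL=/GOAL=/; s/    if goal is not None:/    if goal is None: return p[1],p[0]\n    if goal is not None:/" track.py; sed -i "/to goal along/a\    return p[1],p[0]" track.py
python3 -m jog '{"dp":[[0,0,0],[1,0,0],[3,-1,-1],[6,-1,-1],[10,-3,-3],[16,-4,-4],[24,-6,-6],[33,-8,-9],[43,-11,-11],[54,-14,-14],[65,-17,-17],[77,-20,-21]],"delta_rot":[[0,-0.005,0],[0,-0.007,-0.001],[0,-0.009,-0.003],[0,-0.009,-0.006],[0,-0.008,-0.01],[0,-0.007,-0.017],[0,-0.005,-0.025],[-0.001,-0.002,-0.034],[-0.001,0.001,-0.044],[-0.001,0.005,-0.056],[-0.001,0.009,-0.068],[0,0.012,-0.081]],"gripper":[-0.6,-0.6,-0.6,-0.6,-0.6,-0.6,-0.6,-0.6,-0.6,-0.6,-0.6,-0.6]}' | head -1
python3 -m jog '{"dp":[[12,-2,-3],[24,-4,-6],[35,-6,-9],[46,-8,-11],[55,-9,-14],[62,-10,-16],[68,-11,-17],[73,-12,-18],[76,-13,-19],[78,-13,-19],[79,-13,-20],[79,-13,-20]],"delta_rot":[[0,0.004,-0.013],[0,0.007,-0.025],[0,0.01,-0.036],[0,0.013,-0.047],[0.001,0.015,-0.056],[0.001,0.016,-0.064],[0.001,0.016,-0.07],[0.001,0.015,-0.075],[0.001,0.013,-0.078],[0.001,0.009,-0.08],[0,0.004,-0.081],[0,-0.002,-0.081]],"gripper":[-0.6,-0.6,-0.6,-0.6,-0.6,-0.6,-0.6,-0.6,-0.6,-0.6,-0.6,-0.6]}' | head -1
python3 -c "
from plan import *
s,v=report(4,'pics/s4.png',GOAL)
plan(s,v,.5,2.4)"
```

```text
time: 7.5
time: 8.7
t 8.90 s -17.8 mm v -5.8 mm/s  S [-16.5 -17.1 -17.2 -17.4] area [334, 331, 334, 339]
slope(+y down) 0.0000 roll -0.0002 yaw -0.1381 O [ 0.5553 -0.1576  0.0699] grip 0.0258 F [ 1.1 -1.6 -6.4]
to goal along tool x(y_tr) 346 y(x_tr) -27 z -80 yaw 0.327
s range -0.018873433708343466 7.979727989493313e-17
{"dp":[[0,0,0],[1,0,0],[3,0,-1],[7,0,-1],[11,-1,-3],[18,-1,-4],[26,-2,-6],[35,-3,-8],[45,-4,-11],[57,-5,-14],[69,-6,-17],[82,-6,-20]],"delta_rot":[[-0.0,-0.007,-0.0],[-0.0,-0.013,-0.001],[-0.0,-0.017,-0.003],[-0.0,-0.02,-0.006],[-0.0,-0.021,-0.011],[-0.0,-0.021,-0.017],[-0.0,-0.019,-0.025],[-0.001,-0.017,-0.034],[-0.001,-0.013,-0.045],[-0.001,-0.01,-0.057],[-0.0,-0.006,-0.069],[-0.0,-0.001,-0.082]],"gripper":[-0.6,-0.6,-0.6,-0.6,-0.6,-0.6,-0.6,-0.6,-0.6,-0.6,-0.6,-0.6]}
{"dp":[[13,0,-3],[25,0,-6],[36,0,-9],[47,0,-12],[56,0,-14],[64,1,-16],[70,1,-18],[75,1,-19],[78,1,-19],[80,1,-20],[81,1,-20],[82,1,-20]],"delta_rot":[[0.0,0.004,-0.013],[0.0,0.008,-0.025],[0.0,0.012,-0.037],[0.0,0.015,-0.047],[0.0,0.018,-0.057],[0.001,0.02,-0.065],[0.001,0.02,-0.071],[0.001,0.019,-0.076],[0.001,0.017,-0.079],[0.0,0.014,-0.081],[0.0,0.009,-0.082],[-0.0,0.001,-0.082]],"gripper":[-0.6,-0.6,-0.6,-0.6,-0.6,-0.6,-0.6,-0.6,-0.6,-0.6,-0.6,-0.6]}
```

Run:
```python
from track import *
im=cv2.imread('pics/s4.png');o=robot.get_obs();O,X,Y,Z=pose(o);r=seen(im[:,:,::-1],o);print(r)
a=im[:,:,::-1].astype(int);m=((a[...,0]-a[...,2]<38)&(a[...,1]>115))
c=r[2].astype(int)
for P in (O+.033*X+.017*Z,O+.033*X+.025*Z+.155*Y,O+.033*X+.025*Z-.155*Y,O+r[0]*Y+.063*Z):
  u=pj(P)[0].round().astype(int);im[u[1],u[0]]=(0,0,255)
w=np.s_[c[1]-60:c[1]+60,c[0]-75:c[0]+75]
mm=np.zeros_like(im);mm[m]=255
cv2.imwrite('pics/s4c.png',cv2.resize(np.hstack([im[w],mm[w][:,35:-35]]),None,fx=3.4,fy=3.4,interpolation=cv2.INTER_NEAREST))
```

```text
(np.float64(-0.017397257580586648), np.int32(339), array([258.47787611, 248.61061947]))
```

View pics/s4c.png

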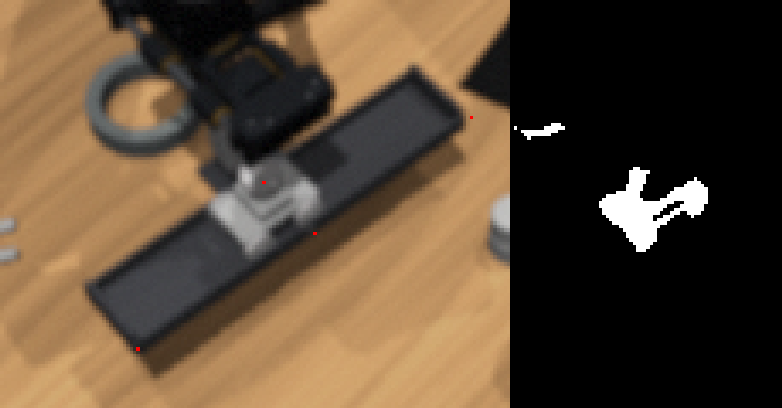

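The carriage is at about the red mark (263,182), s≈−17 mm; its cap is now shaded by the gripper, so I lower the brightness threshold. Continue with the second third.

```bash
sed -i 's/>115/>88/' track.py
python3 -c "
from track import *
print(seen(cv2.imread('pics/s4.png')[:,:,::-1],robot.get_obs()))"
python3 -m jog '{"dp":[[0,0,0],[1,0,0],[3,0,-1],[7,0,-1],[11,-1,-3],[18,-1,-4],[26,-2,-6],[35,-3,-8],[45,-4,-11],[57,-5,-14],[69,-6,-17],[82,-6,-20]],"delta_rot":[[0,-0.007,0],[0,-0.013,-0.001],[0,-0.017,-0.003],[0,-0.02,-0.006],[0,-0.021,-0.011],[0,-0.021,-0.017],[0,-0.019,-0.025],[-0.001,-0.017,-0.034],[-0.001,-0.013,-0.045],[-0.001,-0.01,-0.057],[0,-0.006,-0.069],[0,-0.001,-0.082]],"gripper":[-0.6,-0.6,-0.6,-0.6,-0.6,-0.6,-0.6,-0.6,-0.6,-0.6,-0.6,-0.6]}' | head -1
python3 -m jog '{"dp":[[13,0,-3],[25,0,-6],[36,0,-9],[47,0,-12],[56,0,-14],[64,1,-16],[70,1,-18],[75,1,-19],[78,1,-19],[80,1,-20],[81,1,-20],[82,1,-20]],"delta_rot":[[0,0.004,-0.013],[0,0.008,-0.025],[0,0.012,-0.037],[0,0.015,-0.047],[0,0.018,-0.057],[0.001,0.02,-0.065],[0.001,0.02,-0.071],[0.001,0.019,-0.076],[0.001,0.017,-0.079],[0,0.014,-0.081],[0,0.009,-0.082],[0,0.001,-0.082]],"gripper":[-0.6,-0.6,-0.6,-0.6,-0.6,-0.6,-0.6,-0.6,-0.6,-0.6,-0.6,-0.6]}' | head -1
python3 -c "
from plan import *
s,v=report(4,'pics/s5.png',GOAL)
plan(s,v,1,2.4)"
```

```text
(np.float64(-0.013606794516386828), np.int32(465), array([259.74623656, 247.90322581]))
time: 10.1
time: 11.3
t 11.50 s -14.8 mm v -8.8 mm/s  S [-13.  -13.7 -14.  -14.3] area [404, 409, 411, 416]
slope(+y down) -0.0000 roll -0.0005 yaw 0.0260 O [0.5668 0.0165 0.1098] grip 0.0258 F [-0.7 -0.3 -5.7]
to goal along tool x(y_tr) 172 y(x_tr) 14 z -40 yaw 0.163
s range -0.017026116900872003 1.1449174941446927e-16
{"dp":[[0,0,0],[1,0,0],[3,0,-1],[7,0,-1],[11,1,-3],[18,1,-4],[25,2,-6],[35,3,-8],[45,4,-11],[57,5,-14],[69,6,-17],[81,7,-20]],"delta_rot":[[-0.0,-0.007,-0.0],[-0.0,-0.013,-0.001],[-0.0,-0.017,-0.003],[-0.001,-0.02,-0.006],[-0.001,-0.021,-0.011],[-0.001,-0.021,-0.017],[-0.001,-0.019,-0.025],[-0.001,-0.017,-0.034],[-0.001,-0.014,-0.045],[-0.001,-0.01,-0.056],[-0.001,-0.006,-0.069],[-0.001,-0.001,-0.081]],"gripper":[-0.6,-0.6,-0.6,-0.6,-0.6,-0.6,-0.6,-0.6,-0.6,-0.6,-0.6,-0.6]}
{"dp":[[12,2,-3],[24,4,-6],[36,6,-9],[46,8,-12],[55,10,-14],[63,11,-16],[69,12,-18],[74,13,-19],[77,14,-20],[79,14,-20],[80,14,-20],[80,14,-20]],"delta_rot":[[0.0,0.004,-0.013],[0.0,0.008,-0.025],[0.0,0.012,-0.037],[0.0,0.015,-0.047],[0.0,0.018,-0.057],[0.001,0.019,-0.065],[0.001,0.02,-0.071],[0.001,0.019,-0.076],[0.001,0.017,-0.079],[0.0,0.014,-0.081],[0.0,0.009,-0.081],[-0.0,0.001,-0.081]],"gripper":[-0.6,-0.6,-0.6,-0.6,-0.6,-0.6,-0.6,-0.6,-0.6,-0.6,-0.6,-0.6]}
```

```bash
python3 -m jog '{"dp":[[0,0,0],[1,0,0],[3,0,-1],[7,0,-1],[11,1,-3],[18,1,-4],[25,2,-6],[35,3,-8],[45,4,-11],[57,5,-14],[69,6,-17],[81,7,-20]],"delta_rot":[[0,-0.007,0],[0,-0.013,-0.001],[0,-0.017,-0.003],[-0.001,-0.02,-0.006],[-0.001,-0.021,-0.011],[-0.001,-0.021,-0.017],[-0.001,-0.019,-0.025],[-0.001,-0.017,-0.034],[-0.001,-0.014,-0.045],[-0.001,-0.01,-0.056],[-0.001,-0.006,-0.069],[-0.001,-0.001,-0.081]],"gripper":[-0.6,-0.6,-0.6,-0.6,-0.6,-0.6,-0.6,-0.6,-0.6,-0.6,-0.6,-0.6]}' | head -1
python3 -m jog '{"dp":[[12,2,-3],[24,4,-6],[36,6,-9],[46,8,-12],[55,10,-14],[63,11,-16],[69,12,-18],[74,13,-19],[77,14,-20],[79,14,-20],[80,14,-20],[80,14,-20]],"delta_rot":[[0,0.004,-0.013],[0,0.008,-0.025],[0,0.012,-0.037],[0,0.015,-0.047],[0,0.018,-0.057],[0.001,0.019,-0.065],[0.001,0.02,-0.071],[0.001,0.019,-0.076],[0.001,0.017,-0.079],[0,0.014,-0.081],[0,0.009,-0.081],[0,0.001,-0.081]],"gripper":[-0.6,-0.6,-0.6,-0.6,-0.6,-0.6,-0.6,-0.6,-0.6,-0.6,-0.6,-0.6]}' | head -1
python3 - <<'E'
from plan import *
s,v=report(5,'pics/s6.png',GOAL)
plan(s,v,1,1.2)
im=cv2.imread('pics/s6.png');o=robot.get_obs();O,X,Y,Z=pose(o);r=seen(im[:,:,::-1],o);c=r[2].astype(int)
for P in (O+.033*X+.017*Z,O+.033*X+.025*Z+.155*Y,O+.033*X+.025*Z-.155*Y,O+r[0]*Y+.063*Z):
  u=pj(P)[0].round().astype(int);im[u[1],u[0]]=(0,0,255)
cv2.imwrite('pics/s6c.png',cv2.resize(im[c[1]-60:c[1]+60,c[0]-75:c[0]+75],None,fx=5,fy=5,interpolation=cv2.INTER_NEAREST))
E
```

```text
time: 12.7
time: 13.9
t 14.15 s -21.0 mm v -20.4 mm/s  S [-19.2 -14.1 -14.9 -20.3 -21.2] area [288, 357, 349, 291, 293]
slope(+y down) 0.0000 roll 0.0005 yaw 0.1879 O [0.576  0.1886 0.1498] grip 0.0254 F [-0.2  0.2 -6.7]
to goal along tool x(y_tr) 0 y(x_tr) 1 z -0 yaw 0.001
s range -0.023708486355281957 3.122502256758253e-17
{"dp":[[0,0,0],[1,0,0],[1,0,0],[1,0,0],[0,0,0],[0,0,0],[0,0,0],[0,0,0],[0,0,0],[0,1,0],[0,1,0],[0,1,0]],"delta_rot":[[0.001,-0.009,-0.0],[0.001,-0.014,-0.0],[0.001,-0.016,-0.0],[0.001,-0.014,-0.0],[0.001,-0.009,-0.0],[0.001,-0.004,-0.001],[0.001,0.002,-0.001],[0.001,0.007,-0.001],[0.001,0.01,-0.001],[0.001,0.011,-0.001],[0.001,0.007,-0.001],[0.001,0.0,-0.001]],"gripper":[-0.6,-0.6,-0.6,-0.6,-0.6,-0.6,-0.6,-0.6,-0.6,-0.6,-0.6,-0.6]}
```

View pics/s6c.png

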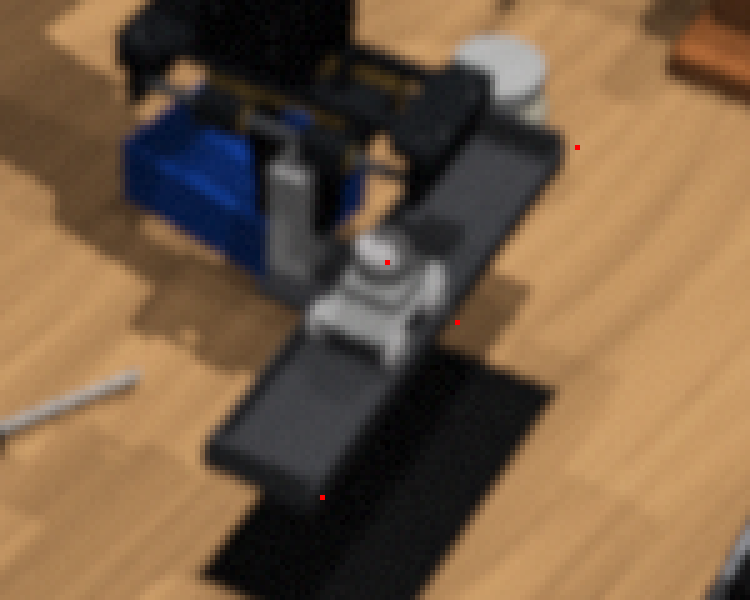

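The cap is at about (381,253) and the track ends at (562,150) and (315,495), so s≈−13 mm; the projection here is about 2 px off to the right, and the threshold flickers. I retune both.

```bash
sed -i 's/^OFF=.*/OFF=np.array([-.2,3.1])/' track.py
python3 - <<'E'
from track import *
import track
src=open('track.py').read();o=robot.get_obs();im=cv2.imread('pics/s6.png')[:,:,::-1]
for th in(74,78,82,86,90):
    ns={};exec(src.replace('>88','>%d'%th),ns);print(th,ns['seen'](im,o))
O,X,Y,Z=pose(o);print([im[tuple(pj(O+s*Y+.003*Z)[0].round().astype(int)[::-1])] for s in(-.1,-.06,.06,.1)])
E
```

```text
74 (np.float64(-0.009368959219088063), np.int32(423), array([353.70685579, 156.69030733]))
78 (np.float64(-0.010144375029324124), np.int32(404), array([353.56930693, 156.85643564]))
82 (np.float64(-0.016160739831088233), np.int32(309), array([353.53721683, 158.93203883]))
86 (np.float64(-0.016360453020598686), np.int32(300), array([353.48666667, 158.96333333]))
90 (np.float64(-0.016308669439032863), np.int32(286), array([353.59090909, 159.02447552]))
[array([66, 66, 70], dtype=uint8), array([57, 58, 61], dtype=uint8), array([35, 35, 38], dtype=uint8), array([65, 67, 71], dtype=uint8)]
```

```bash
sed -i 's/>88/>76/' track.py
python3 -c "
from plan import *
plan(-.010,-.012,1,1.2,a0=0)"
```

```text
s range -0.011777900703788736 3.8163916471489756e-17
{"dp":[[0,0,0],[0,0,0],[0,0,0],[0,0,0],[0,0,0],[0,0,0],[0,0,0],[0,0,0],[0,0,0],[0,1,0],[0,1,0],[0,1,0]],"delta_rot":[[0.001,-0.004,-0.0],[0.001,-0.007,-0.0],[0.001,-0.009,-0.0],[0.001,-0.008,-0.0],[0.001,-0.006,-0.0],[0.001,-0.003,-0.001],[0.001,0.0,-0.001],[0.001,0.003,-0.001],[0.001,0.005,-0.001],[0.001,0.005,-0.001],[0.001,0.004,-0.001],[0.001,0.0,-0.001]],"gripper":[-0.6,-0.6,-0.6,-0.6,-0.6,-0.6,-0.6,-0.6,-0.6,-0.6,-0.6,-0.6]}
```

```bash
python3 -m jog '{"dp":[[0,0,0],[0,0,0],[0,0,0],[0,0,0],[0,0,0],[0,0,0],[0,0,0],[0,0,0],[0,0,0],[0,0,0],[0,0,0],[0,0,0]],"delta_rot":[[0,-0.004,0],[0,-0.007,0],[0,-0.009,0],[0,-0.008,0],[0,-0.006,0],[0,-0.003,0],[0,0,0],[0,0.003,0],[0,0.005,0],[0,0.005,0],[0,0.004,0],[0,0,0]],"gripper":[-0.6,-0.6,-0.6,-0.6,-0.6,-0.6,-0.6,-0.6,-0.6,-0.6,-0.6,-0.6]}'|head -1
python3 - <<'E'
from plan import *
s,v=report(8,'pics/s7.png',GOAL)
plan(s,v,0,1.2,a0=0)
E
```

```text
time: 15.35
t 15.75 s -5.4 mm v -4.0 mm/s  S [-3.7 -3.6 -4.8 -4.6 -4.6 -4.8 -4.9 -5.2] area [398, 406, 399, 406, 406, 403, 409, 402]
slope(+y down) -0.0000 roll 0.0006 yaw 0.1880 O [0.576  0.1887 0.1499] grip 0.0257 F [-0.  -0.7 -5.4]
to goal along tool x(y_tr) 0 y(x_tr) 0 z -0 yaw 0.001
s range -0.005955893639119678 1.0408340855860843e-17
{"dp":[[0,0,0],[0,0,0],[0,0,0],[0,0,0],[0,0,0],[0,0,0],[0,0,0],[0,0,0],[0,0,0],[0,0,0],[0,0,0],[0,0,0]],"delta_rot":[[0.001,-0.002,-0.0],[0.001,-0.003,-0.0],[0.001,-0.004,-0.0],[0.001,-0.004,-0.0],[0.001,-0.003,-0.0],[0.001,-0.002,-0.0],[0.001,-0.0,-0.0],[0.001,0.001,0.0],[0.001,0.002,0.0],[0.001,0.002,0.0],[0.001,0.002,0.0],[0.001,-0.0,-0.0]],"gripper":[-0.6,-0.6,-0.6,-0.6,-0.6,-0.6,-0.6,-0.6,-0.6,-0.6,-0.6,-0.6]}
```

```bash
python3 -m jog '{"dp":[[0,0,0],[0,0,0],[0,0,0],[0,0,0],[0,0,0],[0,0,0],[0,0,0],[0,0,0],[0,0,0],[0,0,0],[0,0,0],[0,0,0]],"delta_rot":[[0,-0.002,0],[0,-0.003,0],[0,-0.004,0],[0,-0.004,0],[0,-0.003,0],[0,-0.002,0],[0,0,0],[0,0.001,0],[0,0.002,0],[0,0.002,0],[0,0.001,0],[0,0,0]],"gripper":[-0.6,-0.6,-0.6,-0.6,-0.6,-0.6,-0.6,-0.6,-0.6,-0.6,-0.6,-0.6]}'|head -1
python3 - <<'E'
from plan import *
s,v=report(10,'pics/s8.png',GOAL)
im=cv2.imread('pics/s8.png');o=robot.get_obs();O,X,Y,Z=pose(o);r=seen(im[:,:,::-1],o);c=r[2].astype(int)
for P in (O+.033*X+.017*Z,O+.033*X+.025*Z+.155*Y,O+.033*X+.025*Z-.155*Y,O+r[0]*Y+.063*Z):
  u=pj(P)[0].round().astype(int);im[u[1],u[0]]=(0,0,255)
cv2.imwrite('pics/s8c.png',cv2.resize(im[c[1]-60:c[1]+60,c[0]-60:c[0]+60],None,fx=5,fy=5,interpolation=cv2.INTER_CUBIC))
E
```

```text
time: 16.95
t 17.45 s -6.6 mm v -3.5 mm/s  S [-4.9 -4.6 -5.1 -6.1 -5.3 -5.7 -6.5 -5.8 -6.1 -6.4] area [404, 407, 407, 394, 409, 410, 402, 413, 409, 409]
slope(+y down) -0.0000 roll 0.0006 yaw 0.1880 O [0.576  0.1887 0.1498] grip 0.0259 F [-0.3  0.1 -6.1]
to goal along tool x(y_tr) 0 y(x_tr) 1 z -0 yaw 0.001
```

View pics/s8c.png

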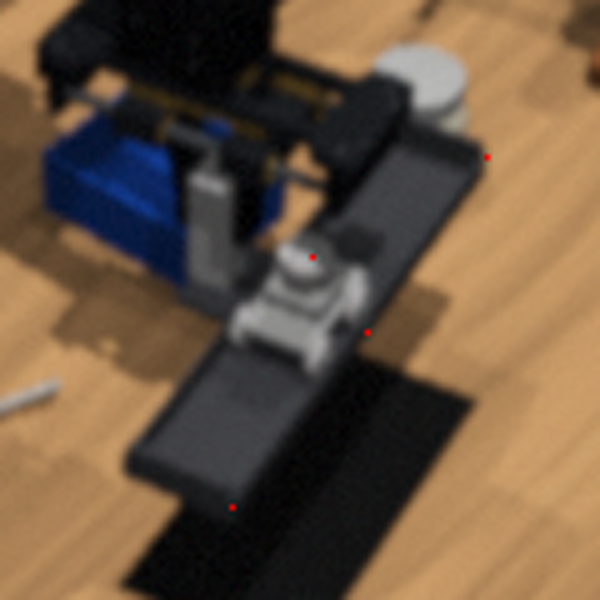

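The image confirms the marks sit on the track's ends (485,158), (232,507) and the cap at (308,258): s≈−6 mm, drifting slowly. A nudge with a small bias for the apparent residual slope:

```bash
python3 -m jog '{"dp":[[0,0,0],[0,0,0],[0,0,0],[0,0,0],[0,0,0],[0,0,0],[0,0,0],[0,0,0],[0,0,0],[0,0,0],[0,0,0],[0,0,0]],"delta_rot":[[0,-0.003,0],[0,-0.005,0],[0,-0.006,0],[0,-0.006,0],[0,-0.005,0],[0,-0.003,0],[0,-0.001,0],[0,0.001,0],[0,0.001,0],[0,0.001,0],[0,0,0],[0,-0.0007,0]],"gripper":[-0.6,-0.6,-0.6,-0.6,-0.6,-0.6,-0.6,-0.6,-0.6,-0.6,-0.6,-0.6]}'|head -1
python3 - <<'E'
from plan import *
report(8,None,GOAL)
E
python3 -m jog '{"dp":[[0,0,0],[0,0,0],[0,0,0],[0,0,0],[0,0,0],[0,0,0]],"delta_rot":[[0,0,0],[0,0,0],[0,0,0],[0,0,0],[0,0,0],[0,0,0]],"gripper":[-0.6,-0.6,-0.6,-0.6,-0.6,-0.6]}'|head -1
python3 -c "
from plan import *
s,v=report(4)
"
```

```text
time: 18.65
t 19.05 s 1.8 mm v 0.0 mm/s  S [1.6 1.9 1.8 1.9 1.2 2.6 0.6 2.3] area [391, 393, 390, 392, 380, 395, 369, 393]
slope(+y down) 0.0007 roll 0.0006 yaw 0.1880 O [0.5761 0.1887 0.1498] grip 0.0259 F [-0.7  0.  -6.7]
to goal along tool x(y_tr) 0 y(x_tr) 0 z -0 yaw 0.001
time: 19.65
t 19.85 s 1.1 mm v -8.1 mm/s  S [2.3 2.5 2.6 0.9] area [392, 389, 396, 377]
slope(+y down) 0.0007 roll 0.0006 yaw 0.1880 O [0.576  0.1887 0.1498] grip 0.0254 F [-0.2  0.5 -6.3]
```

Stationary at about 2 mm. Hold with checks.

```bash
for i in 1 2 3; do python3 -m jog '{"dp":[[0,0,0],[0,0,0],[0,0,0],[0,0,0],[0,0,0],[0,0,0],[0,0,0],[0,0,0],[0,0,0],[0,0,0],[0,0,0],[0,0,0]],"delta_rot":[[0,0,0],[0,0,0],[0,0,0],[0,0,0],[0,0,0],[0,0,0],[0,0,0],[0,0,0],[0,0,0],[0,0,0],[0,0,0],[0,0,0]],"gripper":[-0.6,-0.6,-0.6,-0.6,-0.6,-0.6,-0.6,-0.6,-0.6,-0.6,-0.6,-0.6]}'|head -1
python3 -c "
from plan import *
s,v=report(4)
"; done
```

```text
time: 21.05
t 21.25 s 1.8 mm v -0.9 mm/s  S [2.1 1.5 2.2 1.7] area [388, 385, 390, 386]
slope(+y down) 0.0007 roll 0.0007 yaw 0.1880 O [0.5761 0.1887 0.1499] grip 0.0257 F [ 0.1 -1.  -7. ]
time: 22.45
t 22.65 s 2.7 mm v 1.0 mm/s  S [2.5 2.5 2.7 2.6] area [394, 392, 394, 394]
slope(+y down) 0.0007 roll 0.0006 yaw 0.1880 O [0.576  0.1887 0.1498] grip 0.0253 F [ 0.3  1.2 -6.3]
time: 23.85
t 24.05 s 0.8 mm v -9.4 mm/s  S [2.6 2.5 1.5 1.4] area [395, 392, 379, 380]
slope(+y down) 0.0007 roll 0.0006 yaw 0.1880 O [0.576  0.1887 0.1498] grip 0.0255 F [ 0.7  0.6 -6.7]
```

```bash
for i in 1 2; do python3 -m jog '{"dp":[[0,0,0],[0,0,0],[0,0,0],[0,0,0],[0,0,0],[0,0,0],[0,0,0],[0,0,0],[0,0,0],[0,0,0],[0,0,0],[0,0,0]],"delta_rot":[[0,0,0],[0,0,0],[0,0,0],[0,0,0],[0,0,0],[0,0,0],[0,0,0],[0,0,0],[0,0,0],[0,0,0],[0,0,0],[0,0,0]],"gripper":[-0.6,-0.6,-0.6,-0.6,-0.6,-0.6,-0.6,-0.6,-0.6,-0.6,-0.6,-0.6]}'|head -1; done
python3 -c "
from plan import *
s,v=report(4)
if abs(s)<.008: print(robot.hand_in())
"
```

```text
time: 25.25
time: 26.45
t 26.65 s 2.5 mm v -0.6 mm/s  S [2.5 2.6 2.7 2.4] area [395, 393, 394, 391]
slope(+y down) 0.0007 roll 0.0006 yaw 0.1880 O [0.576  0.1887 0.1498] grip 0.0257 F [ 0.2  0.5 -5.9]
the job is handed in; nothing more can be done
None
```

I handed the job in at 26.65 s: the track is held level 15 cm above the middle of the lamp's mat and parallel to the lamp, with the carriage about 2 mm from the middle and nearly motionless there for roughly 8 s.

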